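# Nest the three wax pots for storage

### The job

Put the three stainless wax pots together as one nested set: the medium pot inside the large one and the small pot inside the medium one, each turned so that its handle lies down in the pouring lips of the pots around it and every pot sits level and fully home, with the three handles pointing three different ways. Lower the pots in rather than dropping them, leave the large pot standing on the bench about where it is, and do not shove the tape measure, the sanding block or the pliers about.

Things in the scene. Friction and masses are not known exactly. Their poses are not given: they have to be found in the camera images.
- large_pot_mid (a point): the large pot's axis, half-way up (33.0 mm above its underside). Loose round stainless pot, straight sides, 116 mm outside diameter, 66 mm high, wall 2.5, floor 3 mm, about 0.34 kg. z along its axis, x toward its handle (yaw = where the handle points). The medium pot fits in with 8.5 mm clearance all round; home, it stands on the floor, its midpoint 2.5 mm above this
- medium_pot_mid (a point): the medium pot's axis, half-way up (32.5 mm above its underside). Loose round stainless pot, straight sides, 94 mm outside diameter, 65 mm high, wall 2.5, floor 3 mm, about 0.22 kg. z along its axis, x toward its handle (yaw = where the handle points). The small pot fits in with 8.5 mm clearance all round; home, it stands on the floor, its midpoint 2.5 mm above this
- small_pot_mid (a point): the small pot's axis, half-way up (32.0 mm above its underside). Loose round stainless pot, straight sides, 72 mm outside diameter, 64 mm high, wall 2.5, floor 3 mm, about 0.16 kg. z along its axis, x toward its handle (yaw = where the handle points). It has two lips as well, at 120 degrees either side of its handle
- large_pot_grip (a point): middle of the large pot's handle grip, 100 mm from the pot's axis, 64.3 mm above its underside, same axes as the pot. Black plastic bar 14 mm wide, 18 mm high, running radially from 74 to 168 mm from the axis and rising 8.5 degrees outward; nearer the pot a 9 mm round steel neck, leaving the wall 8 mm below the rim
- medium_pot_grip (a point): middle of the medium pot's handle grip, 100 mm from the pot's axis, 65.0 mm above its underside, same axes as the pot. Black plastic bar 14 mm wide, 18 mm high, running radially from 74 to 158 mm from the axis and rising 8.5 degrees outward; nearer the pot a 9 mm round steel neck, leaving the wall 8 mm below the rim
- small_pot_grip (a point): middle of the small pot's handle grip, 100 mm from the pot's axis, 65.6 mm above its underside, same axes as the pot. Black plastic bar 14 mm wide, 18 mm high, running radially from 74 to 148 mm from the axis and rising 8.5 degrees outward; nearer the pot a 9 mm round steel neck, leaving the wall 8 mm below the rim
- large_pot_lip_a (a point): pouring lip of the large pot, +120 degrees round from its handle: a gap in the rim 26 mm wide, 12 mm deep, whose floor flares 8 mm outward. The point is the middle of the gap at rim height, 58 mm from the axis; same axes as the pot. One lip takes the medium pot's neck, the other the small one's
- large_pot_lip_b (a point): pouring lip of the large pot, -120 degrees round from its handle: a gap in the rim 26 mm wide, 12 mm deep, whose floor flares 8 mm outward. The point is the middle of the gap at rim height, 58 mm from the axis; same axes as the pot. A neck that misses the lip rides on the rim and holds the pot up, tilted
- medium_pot_lip_a (a point): pouring lip of the medium pot, +120 degrees round from its handle: a gap in the rim 26 mm wide, 12 mm deep, whose floor flares 8 mm outward. The point is the middle of the gap at rim height, 47 mm from the axis; same axes as the pot. 
- medium_pot_lip_b (a point): pouring lip of the medium pot, -120 degrees round from its handle: a gap in the rim 26 mm wide, 12 mm deep, whose floor flares 8 mm outward. The point is the middle of the gap at rim height, 47 mm from the axis; same axes as the pot. With the medium pot home, one of its lips stands over the large pot's handle (blocked), the other beside the large pot's unused lip
- tape_mid (a point): black and orange tape measure, 71 x 87 x 36 mm, lying on the bench; its middle. Not to be shoved
- sander_mid (a point): brown sanding block, 64 x 107 x 31 mm, lying on the bench; its middle. Not to be shoved
- pliers_mid (a point): red-handled combination pliers, 75 x 206 x 16 mm, lying flat on the bench; their middle. Not to be shoved

How it is judged:
At the end, for the whole second after the job is handed in: Medium pot home in the large, small home in the medium: each midpoint at most 5.5 mm above and 12 mm beside that of the pot round it, tilt under 2.5 degrees (so each handle is down in the lips); the large pot upright on the bench within 6 cm of its start; all released, at rest (z of medium_pot_mid in the frame of large_pot_mid between -0.002 and 0.0055 m and horizontal distance between medium_pot_mid and large_pot_mid below 0.012 m and angle between each of medium_pot_mid, small_pot_mid's own z axis and vertical below 0.045 rad and z of small_pot_mid in the frame of medium_pot_mid between -0.002 and 0.0055 m and horizontal distance between small_pot_mid and medium_pot_mid below 0.012 m and height (world z) of large_pot_mid between 0.029 and 0.037 m and angle between large_pot_mid's own z axis and vertical below 0.03 rad and distance of large_pot_mid from where it was at the start of the episode below 0.06 m and linear speed of each of large_pot, medium_pot, small_pot below 0.02 m/s and angular speed of each of large_pot, medium_pot, small_pot below 0.2 rad/s); the robot touches nothing.
It fails at once if the medium pot is dropped (falls freely more than about 3 cm) (contact force between the fingers and medium_pot below 0.05 N and linear speed of medium_pot above 0.75 m/s).
It fails at once if the small pot is dropped (falls freely more than about 3 cm) (contact force between the fingers and small_pot below 0.05 N and linear speed of small_pot above 0.75 m/s).
It fails at once if the tape measure, the sanding block or the pliers are shoved more than 4 cm (distance of any of tape_mid, sander_mid, pliers_mid from where it was at the start of the episode above 0.04 m).
It fails at once if the large pot is tipped more than 20 degrees (angle between large_pot_mid's own z axis and vertical above 0.35 rad).
It also fails if it takes over 67 s, if anything falls off the work surface, if the arm or the gripper's body presses on something with over 40 N, if the wrist force passes 120 N, or if a joint passes its speed limit or range.

### The arm

A 6-joint arm with a two-finger parallel gripper is mounted at the origin on a cart in front of the work surface, level with it; the furniture and walls round the work are solid. World frame = base frame: x ahead of the robot, y to its left, z up, the work surface at z = 0. Lengths are in m, angles in rad, forces in N, time in s.
With the tool pointing down it reaches from about 0.425 to 0.95 m from the base axis. Payload 3.5 kg.
Tool frame: the origin (TCP) lies midway between the tips of the shut fingers; the grasp point (between the pads) lies 19 mm behind it; z points along the fingers, x is the direction in which the jaws open and shut, and the axes are right-handed (so a half turn about z gives the same grasp; the last joint's range is limited). The gripper opens to 85 mm and grips with 20 to 120 N. Pads are 22 mm wide; open, the fingers measure 114 mm over their backs; the gripper's body (76 mm by 85 mm) begins 54 mm behind the grasp point. The pads swing forward as they close: fully open they stand 13 mm farther back than shut.
Start: joints at [-1.482, 0.286, 1.577, -0, 1.279, -0.15], TCP at [0.16, -0.656, 0.231] pointing down, gripper open.
Joint ranges: [-2.77, 2.77], [-0.9, 2.22], [0.21, 2.48], [-1.53, 4.67], [0.24, 2.81], [-2.84, 2.84]. Speed limits (rad/s): [2.79, 2.79, 3.14, 3.14, 3.14, 3.14].

### API

Orientations are given as a unit quaternion [x, y, z, w].
In Python, from station import manip gives the robot as it stands.
- The arm moves only by the tool jog_arm, never from a script. Its argument "moves" is a list of rows, each a list of 6 numbers: the shift along the tool's x, y, z in mm, then the turn, a rotation vector about the tool's x, y, z in rad. A call has 1 to 5 rows; each row shifts and turns the commanded pose from where the row before left it, along the tool's axes as they then stand; what a row does not reach is not made up. A row lasts 1/10 s, in which the tool goes at most 50 mm and 8.59 degrees, less where a joint would pass 70% of its speed; a pose out of reach is approached as far as the arm can. A call is refused whole if a number of a shift passes 50 or a number of a turn 0.15, either way. A call with a gripper value outside its range is refused whole. "gripper" is the opening, from 0 (shut) to 1 (fully open), set as the call begins (left out, the last holds). The fingers move at their own pace and stop on an object; "squeeze" is the grip in N (left out, the last holds). Time passes only in rows, so rows that do not move let the fingers close. It gives the time, the measured TCP pose, the force and the opening at its end, in the units of the state.
- manip.read_state(): the state, without advancing time (a new reading comes with each control period).
- manip.snapshot(name): name is "side" or "top" or "wrist"; returns (picture, depth): 480x640x3 uint8, red, green, blue; 480x640 float32, m along the optical axis (not along the pixel's ray), 0 where there is no reading.
- manip.camera_model(name): a dict with "vfov" (degrees; the focal length in pixels is half the picture's height over the tangent of half this angle, whatever the lens; pixels are square), "cx", "cy" (the principal point, pixels), "T" (4x4, takes a point from camera to world coordinates); the wrist camera has in their place "mount" (4x4, takes a point from camera to tool coordinates, whose origin is the TCP and whose axes are the tool frame's). Camera axes: x right, y down, z forward; pixel columns grow to the right and rows downward; lengths in m; the calibration is good to about 2 mm. The wrist camera is an equidistant fisheye: a pixel r from the principal point sees the ray r / f radians off the axis. A picture is of the moment at which its call begins: read the wrist's pose just before it. camera_model takes no time and is no camera call.
- manip.sign_off(): hands the job in, once; it reports no verdict.
The state is a dict: "time": time; "joint_positions": joint angles; "joint_vel": joint speeds; "tau": joint torques, N m; "ee_pos": TCP position; "tcp_rot": TCP orientation; "wrist_force": force on the tool from outside, world axes, zero at the start; "ft_torque": the same for the moment, N m; "opening": finger opening in m.
Only numpy, scipy, OpenCV 4.12 (cv2) and the standard library are available. Lean on these libraries where they do the work, as an engineer would, in place of code of your own. Each camera call takes 0.05 s, during which the arm holds its last target. There are 200 camera calls.

## Working session

There is one attempt and no reset: what is moved stays moved. The work goes in short steps, Python scripts to look and compute and a tool call to move; the robot and the scene stay as the last step left them, time stands still between calls to the robot, and variables do not carry over. Pictures are saved under pics/ and viewed, about 8 in all and at most 12, crops included, and the job is handed in when it is done.

Besides the shell and the picture viewer there is one more tool, called after "Emit:" as a command line: name --pt "numbers of a row" for each row, then --argument value for the rest. jog_arm: Moves the arm, as the interface text tells. Its arguments: {"type":"object","properties":{"moves":{"type":"array"},"gripper":{"type":"number"},"squeeze":{"type":"number"}},"required":["moves"]}

```bash
ls; mkdir -p pics; python3 - <<'E'
from station import manip
import cv2,numpy as np
s=manip.read_state();print(s)
np.set_printoptions(precision=4,suppress=True)
for n in("side","top","wrist"):
    p,d=manip.snapshot(n);cv2.imwrite(f"pics/{n}0.png",p[:,:,::-1]);np.save(f"pics/{n}0.npy",d);print(n,manip.camera_model(n),(d>0).mean())
E
```

```text
pics
{'time': 0.0, 'joint_positions': array([-1.48199616e+00,  2.87187918e-01,  1.57817598e+00, -9.81649665e-06,
        1.27860069e+00, -1.49972752e-01]), 'joint_vel': array([-9.75106279e-05, -4.51307126e-04,  2.06111408e-03, -7.31941560e-04,
       -7.54753158e-04,  6.99075919e-04]), 'tau': array([ 2.09950235e-04, -4.05977511e+01, -2.92627501e+01, -1.19745664e-04,
        5.79454936e-03, -7.16196553e-06]), 'ee_pos': array([ 0.15962998, -0.65517666,  0.2299329 ]), 'tcp_rot': array([ 0.78629242, -0.61785339, -0.00081599, -0.00086064]), 'wrist_force': array([-0.59085408,  0.15694557,  0.36487951]), 'ft_torque': array([ 0.03710897, -0.04542824,  0.00473995]), 'opening': 0.08547867079860291}
side {'vfov': 42.86649096617394, 'cx': 321.36927660082637, 'cy': 230.1759533100129, 'T': array([[-0.9376, -0.217 ,  0.2716,  0.1129],
       [-0.3473,  0.5482, -0.7609,  1.0704],
       [ 0.0162, -0.8077, -0.5893,  0.9696],
       [ 0.    ,  0.    ,  0.    ,  1.    ]])} 0.9959765625
top {'vfov': 44.48098005932655, 'cx': 312.06197500357376, 'cy': 243.31637296366256, 'T': array([[-0.0232, -0.9897,  0.141 ,  0.3344],
       [-0.9994,  0.0194, -0.0287, -0.0106],
       [ 0.0257, -0.1416, -0.9896,  1.6094],
       [ 0.    ,  0.    ,  0.    ,  1.    ]])} 0.9960872395833333
wrist {'vfov': 65.70646984690485, 'cx': 316.8599433119191, 'cy': 235.08251951470382, 'mount': array([[ 1.    ,  0.0011,  0.0003, -0.0022],
       [-0.0011,  0.9497,  0.3132, -0.0799],
       [ 0.0001, -0.3132,  0.9497, -0.1439],
       [ 0.    ,  0.    ,  0.    ,  1.    ]])} 0.9959765625
```

View pics/top0.png

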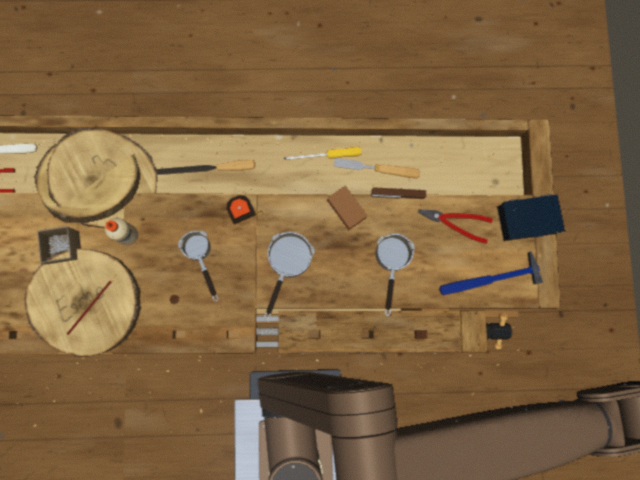

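View pics/side0.png

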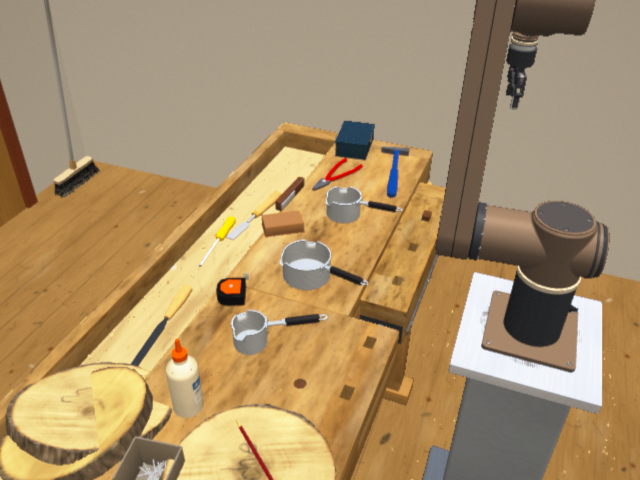

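The top view shows the small pot at about (195,245), the large at (290,255) and the medium at (394,252), with all handles pointing toward the robot. The tape (240,208), sander (347,207) and pliers (455,225) lie behind them. The side view agrees. Next I measure rims and handles from both cameras.

```bash
cat > h.py <<'E'
import numpy as np,cv2
from station import manip
from scipy.optimize import least_squares
np.set_printoptions(precision=4,suppress=True)
def rays(n,u,v):
    m=manip.camera_model(n);f=240/np.tan(np.radians(m["vfov"]/2))
    return m,(u-m["cx"])/f,(v-m["cy"])/f
def cloud(n,d):
    v,u=np.mgrid[:480,:640].astype(float);m,x,y=rays(n,u,v)
    P=np.stack([x*d,y*d,d],-1)@m["T"][:3,:3].T+m["T"][:3,3]
    P[d<=0]=np.nan
    return P
def circ(p,r):
    f=lambda q:np.hypot(p[:,0]-q[0],p[:,1]-q[1])-r
    return least_squares(f,p[:,:2].mean(0),loss="soft_l1",f_scale=.002)
E
cat > m.py <<'E'
from h import *
import sys
tag=sys.argv[1]
G={"small":((195,245),.072),"large":((290,255),.116),"medium":((394,252),.094)}
Pt=None
C={}
for n in("top","side"):
    im=cv2.imread(f"pics/{n}{tag}.png").astype(int);P=cloud(n,np.load(f"pics/{n}{tag}.npy"))
    for k,((u,v),D) in G.items():
        if n=="top":
            C[k]=P[v-3:v+4,u-3:u+4,:2].reshape(-1,2).mean(0)
        r=np.hypot(P[...,0]-C[k][0],P[...,1]-C[k][1])
        grey=(im.max(2)-im.min(2)<40)&(im.max(2)>90)
        S=P[(r<D/2+.03)&(P[...,2]>.056)&(P[...,2]<.08)&grey]
        q=circ(S,D/2-.001)
        if n=="top":C[k]=q.x
        B=P[(r>.06)&(r<.19)&(im.max(2)<75)&(P[...,2]>.04)&(P[...,2]<.12)]
        B=B[np.hypot(*(B[:,:2]-q.x).T)<.18]
        dv=B[:,:2]-q.x; a=np.arctan2(*dv.mean(0)[::-1])
        rr=np.hypot(*dv.T)
        print(n,k,"c",q.x,"rms",np.sqrt((q.fun**2).mean()),len(S),"rimz",np.percentile(S[:,2],[50,95]),"yaw",np.degrees(a)%360,"hr",rr.min(),rr.max(),len(B),"hz@100",np.percentile(B[abs(rr-.1)<.012][:,2],[50,90]) if (abs(rr-.1)<.012).any() else None)
E
python3 m.py 0
```

```text
h.py:15: RuntimeWarning: Mean of empty slice.
  return least_squares(f,p[:,:2].mean(0),loss="soft_l1",f_scale=.002)
  ret = um.true_divide(
Traceback (most recent call last):
  File "m.py", line 15, in <module>
    q=circ(S,D/2-.001)
  File "h.py", line 15, in circ
    return least_squares(f,p[:,:2].mean(0),loss="soft_l1",f_scale=.002)
ValueError: Initial guess is outside of provided bounds
```

```bash
python3 - <<'E'
from h import *
for n,pts in(("top",[(195,245),(290,255),(394,252),(205,270),(290,233),(270,312),(340,280),(180,300)]),("side",[(250,345),(305,270),(345,200),(300,321),(270,380)])):
    im=cv2.imread(f"pics/{n}0.png");d=np.load(f"pics/{n}0.npy");P=cloud(n,d)
    for u,v in pts:print(n,u,v,d[v,u],P[v,u],im[v,u])
    for u,v in pts[:3]:
        Q=P[v-40:v+40,u-40:u+40,2];print(np.nanpercentile(Q,[1,5,25,50,75,95,99,100]))
E
```

```text
top 195 245 1.6240224 [ 0.5663  0.2666 -0.0067] [180 170 160]
top 290 255 1.6196128 [0.5322 0.0044 0.0005] [177 166 157]
top 394 252 1.6215731 [ 0.534  -0.2829  0.0071] [176 166 156]
top 205 270 1.5365773 [0.4884 0.2268 0.0718] [76 76 78]
top 290 233 1.568567 [0.5842 0.0028 0.0596] [102 109 111]
top 270 312 1.5204788 [0.3752 0.0581 0.0768] [50 61 71]
top 340 280 1.6175262 [ 0.4606 -0.132  -0.0036] [ 76 122 155]
top 180 300 1.5853866 [0.4147 0.3034 0.0097] [ 68 112 145]
[-0.0084 -0.0059 -0.002   0.0007  0.0039  0.0468  0.0702  0.0864]
[-0.0083 -0.0056 -0.0018  0.001   0.0041  0.0511  0.0706  0.0799]
[-0.0083 -0.0058 -0.0019  0.0009  0.0043  0.0494  0.0686  0.0847]
side 250 345 1.2639818 [0.5431 0.29   0.0306] [128 135 138]
side 305 270 1.4081525 [0.5109 0.0623 0.0651] [176 184 180]
side 345 200 1.7356428 [ 0.5401 -0.3205  0.0171] [121 127 129]
side 300 321 1.2692652 [0.4584 0.2234 0.0686] [30 29 32]
side 270 380 1.232417 [ 0.4792  0.3342 -0.0023] [ 94 164 212]
[-0.0054 -0.004  -0.0018 -0.0002  0.0028  0.056   0.0644  0.0765]
[-0.0056 -0.0041 -0.0016  0.0007  0.0185  0.0604  0.0687  0.0773]
[-0.0663 -0.0055 -0.0024 -0.0003  0.0049  0.0558  0.0672  0.0793]
```

```bash
sed -i 's/\.mean(0)$/.mean(0)/; s/reshape(-1,2).mean(0)/reshape(-1,2); C[k]=np.nanmedian(C[k],0)/; s/S=P\[.*/S=P[(abs(r-D\/2)<.03)\&(P[...,2]>.053)\&(P[...,2]<.078)\&(im.max(2)>60)]; dd=S[:,:2]-C[k]; S=S[~((abs(dd[:,1])<.035)\&(dd[:,0]<0))]/' m.py; python3 m.py 0
```

```text
top small c [0.5585 0.2564] rms 0.0022804391231731275 68 rimz [0.0608 0.0679] yaw 183.79823358452552 hr 0.07648972724421033 0.17769409606778463 140 hz@100 [0.0733 0.0782]
top large c [0.5287 0.0041] rms 0.0021362020376314295 147 rimz [0.0632 0.0707] yaw 159.0707218068467 hr 0.07779492336702863 0.1668304305759369 148 hz@100 [0.073  0.0769]
top medium c [ 0.5299 -0.2773] rms 0.0023745020048544572 118 rimz [0.0625 0.0693] yaw 168.72005281357963 hr 0.07957847998087533 0.15442299555799938 134 hz@100 [0.0725 0.0765]
side small c [0.5595 0.2607] rms 0.001826617385912469 108 rimz [0.0604 0.0645] yaw 200.71599639413458 hr 0.07860751835806819 0.14510667201212216 240 hz@100 [0.0705 0.0746]
side large c [0.5296 0.0069] rms 0.004380589720637625 353 rimz [0.0595 0.0662] yaw 157.66717697991245 hr 0.07733965349129986 0.16670927395934823 217 hz@100 [0.0696 0.0736]
side medium c [ 0.5306 -0.275 ] rms 0.002909821893434696 165 rimz [0.0592 0.0645] yaw 167.56448194764678 hr 0.07797820168432991 0.15551723002088394 145 hz@100 [0.0692 0.0726]
```

View pics/wrist0.png

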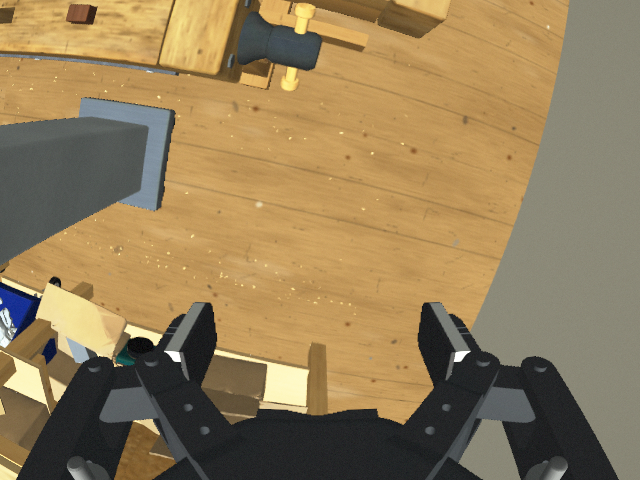

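```bash
cat >> h.py <<'E'
from scipy.spatial.transform import Rotation as R
def plan(pos,psi,n,start=None):
    "rows (tool mm, rad) from the present pose to TCP pos, tool x yaw psi (deg), pointing down"
    s=manip.read_state();p=s["ee_pos"];q=R.from_quat(s["tcp_rot"])
    if start:p,q=np.array(start[0]),down(start[1])
    e=down(psi);w=(e*q.inv()).as_rotvec();out=[]
    for i in range(n):
        p1=p+(np.array(pos)-p)/(n-i)
        sh=q.inv().apply(p1-p)*1000
        q1=R.from_rotvec((e*q.inv()).as_rotvec()/(n-i))*q
        tu=(q.inv()*q1).as_rotvec()
        sh,tu=np.round(sh,0 if n>3 else 1),np.round(tu,3)
        p=p+q.apply(sh/1000);q=q*R.from_rotvec(tu);out.append(sh.tolist()+tu.tolist())
    for i in range(0,n,5):print(str(out[i:i+5]).replace(".0,",",").replace(" ",""))
    return p,psi
def down(psi):
    a=np.radians(psi);x=np.array([np.cos(a),np.sin(a),0]);z=np.array([0,0,-1.])
    return R.from_matrix(np.stack([x,np.cross(z,x),z],1))
def st():
    s=manip.read_state();q=R.from_quat(s["tcp_rot"]).as_matrix()
    print("t",round(s["time"],2),"p",s["ee_pos"],"psi",np.degrees(np.arctan2(q[1,0],q[0,0])).round(2),"zax",q[:,2],"j",s["joint_positions"],"F",s["wrist_force"],"open",s["opening"])
E
python3 -c "
from h import *
st();plan([.432,-.255,.18],-102,12)"
```

```text
t 0.15 p [ 0.1596 -0.6553  0.2302] psi -76.32 zax [-0.0002  0.0018 -1.    ] j [-1.482   0.287   1.5779 -0.      1.2786 -0.15  ] F [ 0.2416 -0.5213  0.0993] open 0.08530936184966802
[[-27,-30,4,0,0,0.037],[-28,-29,4,0,0,0.037],[-29,-28,4,0,0,0.037],[-30,-27,4,0,0,0.037],[-31,-26,4,0,0,0.038]]
[[-32,-24,4,0,0,0.037],[-33,-23,4,0,0,0.038],[-34,-22,5,0,0,0.037],[-35,-21,4,0,0,0.038],[-35,-19,5,0,0.001,0.037]]
[[-36,-18,4,0,0,0.038],[-37,-16,5,0,0.001,0.037]]
```

Emit:
jog_arm --pt "-27 -30 4 0 0 0.037" --pt "-28 -29 4 0 0 0.037" --pt "-29 -28 4 0 0 0.037" --pt "-30 -27 4 0 0 0.037" --pt "-31 -26 4 0 0 0.038" --gripper 1

```text
time: 0.65
ee_pos: [0.2747, -0.488, 0.2107]
tcp_rot: [0.725, -0.689, -0.0, -0.0]
wrist_force: [1.0, -0.4, -0.2]
opening: 0.0854
```

Emit:
jog_arm --pt "-32 -24 4 0 0 0.037" --pt "-33 -23 4 0 0 0.038" --pt "-34 -22 5 0 0 0.037" --pt "-35 -21 4 0 0 0.038" --pt "-35 -19 5 0 0 0.037"

```text
time: 1.15
ee_pos: [0.3876, -0.3212, 0.1891]
tcp_rot: [-0.657, 0.753, -0.0, 0.0]
wrist_force: [0.2, -1.1, -0.4]
opening: 0.0857
```

Emit:
jog_arm --pt "-36 -18 4 0 0 0.038" --pt "-37 -16 5 0 0 0.037" --pt "0 0 0 0 0 0"

```text
time: 1.45
ee_pos: [0.4328, -0.2519, 0.1791]
tcp_rot: [-0.631, 0.776, 0.001, 0.0]
wrist_force: [-0.8, -0.1, 0.6]
opening: 0.0855
```

```bash
python3 - <<'E'
from h import *
st()
s=manip.read_state();p,d=manip.snapshot("wrist");cv2.imwrite("pics/w1.png",p[:,:,::-1]);np.savez("pics/w1.npz",d=d,p=s["ee_pos"],q=s["tcp_rot"])
E
```

```text
t 1.45 p [ 0.4328 -0.2519  0.1791] psi -101.7 zax [-0.0011  0.0027 -1.    ] j [-0.7306 -0.0503  2.0451  0.0014  1.1494  1.0439] F [-0.8183 -0.1447  0.5957] open 0.08552911443501741
```

View pics/w1.png

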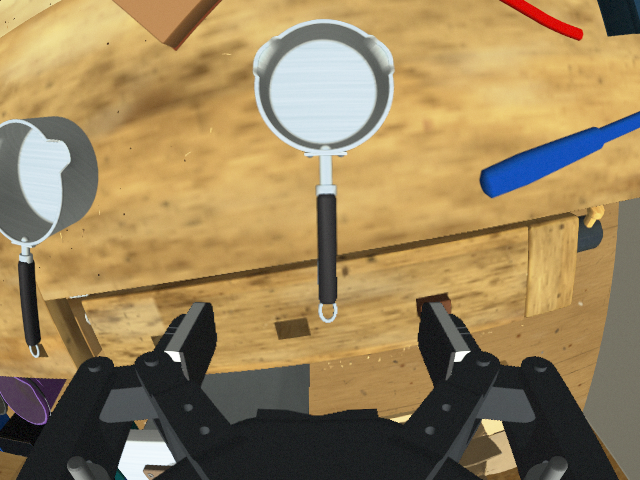

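The wrist view shows the medium pot's rim centred at about (323,88), its black grip from (326,190) to (328,300), the large pot at the left edge, and the fingers straddling the handle line. I refine the medium pot from this view.

```bash
cat >> h.py <<'E'
def wcloud(f):
    z=np.load(f);d=z["d"];m=manip.camera_model("wrist");fl=240/np.tan(np.radians(m["vfov"]/2))
    v,u=np.mgrid[:480,:640].astype(float);x=(u-m["cx"])/fl;y=(v-m["cy"])/fl;r=np.hypot(x,y)+1e-9
    t=np.tan(r)/r
    P=np.stack([x*t*d,y*t*d,d],-1)@m["mount"][:3,:3].T+m["mount"][:3,3]
    P=R.from_quat(z["q"]).apply(P.reshape(-1,3)).reshape(P.shape)+z["p"];P[d<=0]=np.nan
    return P
def potw(tag,c0,yaw0,D,rin=.074):
    "rim circle and grip line seen by the wrist camera"
    im=cv2.imread(f"pics/{tag}.png").astype(int);P=wcloud(f"pics/{tag}.npz")
    dv=P[...,:2]-c0;a=np.radians(yaw0);al=dv@[np.cos(a),np.sin(a)];ac=dv@[-np.sin(a),np.cos(a)];r=np.hypot(al,ac)
    z=P[...,2]
    m=(abs(r-D/2)<.018)&(abs(z-.065)<.009)&((al<.02)|(abs(ac)>.03))
    q=circ(P[m],D/2-.00125)
    b=(im.max(2)<80)&(abs(ac)<.03)&(al>.07)&(al<.17)&(z>.045)&(z<.11)
    B=P[b];k=np.polyfit(al[b],ac[b],1)
    ab=al[b];rr=np.hypot(*(B[:,:2]-q.x).T);w=abs(rr-.1)<.01
    M=B[w].mean(0)
    print(tag,"c",q.x,"rms",np.sqrt((q.fun**2).mean()).round(4),m.sum(),"rimz",np.median(P[m][:,2]),"yaw(c->grip mean)",np.degrees(np.arctan2(*(B.mean(0)[:2]-q.x)[::-1]))%360,"yaw(line)",yaw0+np.degrees(np.arctan(k[0])),"grip100",M,"top z",np.percentile(B[w][:,2],90),"r",rr.min(),rr.max(),len(B))
    return q.x
E
python3 - <<'E'
from h import *
potw("w1",np.array([.530,-.276]),168,.094)
potw("w1",np.array([.529,.005]),158.5,.116)
E
```

```text
w1 c [ 0.5311 -0.2747] rms 0.0014 1555 rimz 0.06543056012835821 yaw(c->grip mean) 169.65309213757718 yaw(line) 169.40864998869117 grip100 [ 0.4328 -0.2569  0.0745] top z 0.07636141280794784 r 0.0754158205395249 0.15445596199919737 1947
w1 c [0.5298 0.0057] rms 0.0012 1041 rimz 0.06359124353551172 yaw(c->grip mean) 160.90133451952062 yaw(line) 159.7346454281033 grip100 [0.4352 0.0379 0.07  ] top z 0.07513936833403712 r 0.07557595041008427 0.16705853811686616 1276
```

```bash
python3 -c "
from h import *
plan([.433,-.2568,.046],-100.5,5)"
```

```text
[[1,-0,27,0,0,-0.004],[0,-0,27,0,0,-0.004],[1,-1,27,0,0,-0.005],[0,-0,26,0.001,0,-0.004],[1,-1,27,0,0.001,-0.005]]
```

Emit:
jog_arm --pt "1 0 27 0 0 -0.004" --pt "1 0 27 0 0 -0.004" --pt "1 0 27 0 0 -0.005" --pt "1 0 27 0 0 -0.004" --pt "1 -1 25 0 0 -0.005"

```text
time: 2.0
ee_pos: [0.4309, -0.2621, 0.0462]
tcp_rot: [-0.638, 0.77, 0.0, -0.0]
wrist_force: [-0.5, 1.1, -0.5]
opening: 0.0855
```

Emit:
jog_arm --pt "0 0 0 0 0 0" --pt "0 0 0 0 0 0" --pt "0 0 0 0 0 0" --pt "0 0 0 0 0 0" --pt "0 0 0 0 0 0" --gripper 0 --squeeze 90

```text
time: 2.5
ee_pos: [0.4324, -0.2614, 0.0487]
tcp_rot: [-0.638, 0.77, -0.001, 0.0]
wrist_force: [1.0, 3.9, 2.4]
opening: 0.0127
```

```bash
python3 -c "
from h import *
st()"
```

```text
t 2.5 p [ 0.4324 -0.2614  0.0487] psi -100.71 zax [ 0.0017 -0.0012 -1.    ] j [-0.745   0.1499  2.1109  0.0003  0.8787  1.0126] F [1.017  3.8764 2.3987] open 0.012683679957010651
```

Emit:
jog_arm --pt "0 0 -10 0 0 0" --pt "0 0 -20 0 0 0" --pt "0 0 -30 0 0 0" --pt "0 0 -30 0 0 0" --pt "0 0 -20 0 0 0"

```text
time: 3.0
ee_pos: [0.4321, -0.2613, 0.1602]
tcp_rot: [-0.638, 0.77, -0.001, -0.0]
wrist_force: [-0.3, -0.2, -0.9]
opening: 0.0128
```

Emit:
jog_arm --pt "0 0 0 0 0 0" --pt "0 0 0 0 0 0"

```text
time: 3.2
ee_pos: [0.4315, -0.2607, 0.1573]
tcp_rot: [-0.638, 0.77, 0.0, -0.0]
wrist_force: [-1.1, 0.9, -2.7]
opening: 0.0122
```

```bash
cat >> h.py <<'E'
def shot(tag,n="wrist"):
    s=manip.read_state();p,d=manip.snapshot(n);cv2.imwrite(f"pics/{tag}.png",p[:,:,::-1]);np.savez(f"pics/{tag}.npz",d=d,p=s["ee_pos"],q=s["tcp_rot"])
def held(tag,D,dz):
    "pot held: rim plane fit and axis, expressed in the tool frame (x,y mm), rim height, tilt"
    z=np.load(f"pics/{tag}.npz");q=R.from_quat(z["q"]);im=cv2.imread(f"pics/{tag}.png").astype(int)
    T=q.inv().apply((wcloud(f"pics/{tag}.npz")-z["p"]).reshape(-1,3)).reshape(480,640,3)
    c=np.array([0,-.1])
    for _ in range(3):
        d=T[...,:2]-c;r=np.hypot(d[...,0],d[...,1])
        m=(abs(r-D/2)<.012)&(abs(T[...,2]-dz)<.018)&((d[...,1]<.02)|(abs(d[...,0])>.025))
        S=T[m];A=np.c_[S[:,:2]-c,np.ones(len(S))];w=np.ones(len(S))
        for _ in range(6):
            k=np.linalg.lstsq(A*w[:,None],S[:,2]*w,rcond=None)[0];e=S[:,2]-A@k;w=(abs(e)<.006)*1.
        f=circ(S[w>0],D/2-.00125);c=f.x
    print(tag,"axis in tool mm",c*1000,"rim z tool mm",k[2]*1000,"slopes deg x,y",np.degrees(k[:2]),"n",int(w.sum()),"rms",np.sqrt((f.fun**2).mean()))
    b=(im.max(2)<80)&(abs(T[...,0])<.02)&(T[...,1]<.0)&(T[...,1]>-.03)&(abs(T[...,2]+.028-0)<.02)
    if b.sum()>20:print(" grip x mm near",T[b].mean(0)*1000,b.sum())
    return c
E
python3 -c "
from h import *
st();shot('w2');held('w2',.094,-.019)"
```

```text
t 3.2 p [ 0.4315 -0.2607  0.1573] psi -100.71 zax [-0.0002 -0.0001 -1.    ] j [-0.7449 -0.0174  2.0563 -0.0003  1.1029  1.0129] F [-1.0766  0.908  -2.7049] open 0.012176763809907242
w2 axis in tool mm [  -3.0696 -100.6328] rim z tool mm -9.269780223467333 slopes deg x,y [ -0.1888 -13.5642] n 4583 rms 0.002575795842413962
 grip x mm near [ -1.1274 -10.3827 -27.9031] 4303
```

View pics/w2.png

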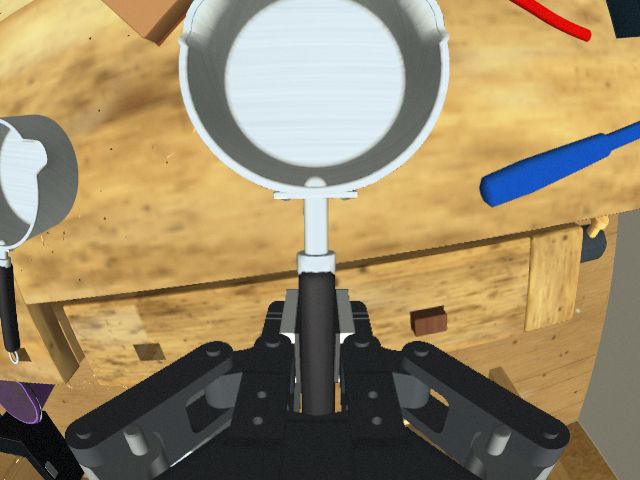

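```bash
cat >> h.py <<'E'
def floor(tag,r0,dz):
    z=np.load(f"pics/{tag}.npz");q=R.from_quat(z["q"])
    T=q.inv().apply((wcloud(f"pics/{tag}.npz")-z["p"]).reshape(-1,3)).reshape(480,640,3)
    m=(np.hypot(T[...,0],T[...,1]+.1)<r0)&(abs(T[...,2]-dz)<.025);S=T[m];A=np.c_[S[:,0],S[:,1]+.1,np.ones(len(S))]
    k=np.linalg.lstsq(A,S[:,2],rcond=None)[0];k=np.linalg.lstsq(A[(g:=abs(S[:,2]-A@k)<.008)],S[g,2],rcond=None)[0]
    print(tag,"floor z mm at axis",k[2]*1000,"slopes deg",np.degrees(k[:2]),g.sum())
E
python3 -c "
from h import *
floor('w2',.03,.05)"
```

```text
w2 floor z mm at axis 45.41427291023777 slopes deg [-0.0255 -0.4381] 10800
```

```bash
cat >> h.py <<'E'
def rim(tag,D,dz):
    z=np.load(f"pics/{tag}.npz");q=R.from_quat(z["q"])
    T=q.inv().apply((wcloud(f"pics/{tag}.npz")-z["p"]).reshape(-1,3)).reshape(480,640,3);c=np.array([0,-.1])
    for _ in range(4):
        d=T[...,:2]-c;r=np.hypot(d[...,0],d[...,1])
        m=(abs(r-D/2)<.008)&(abs(T[...,2]-dz)<.004)&((d[...,1]<.0)|(abs(d[...,0])>.025))
        f=circ(T[m],D/2-.00125);c=f.x
    print(tag,"axis in tool mm",c*1000,"n",m.sum(),"rms mm",np.sqrt((f.fun**2).mean())*1000)
    return c
E
python3 -c "
from h import *
c=rim('w2',.094,-.0163)
# where the tool must be: pot axis on large axis, handle yaw 280
L=np.array([.530,.0055]);yawL=160
for yaw in(yawL+120,):
    off=np.degrees(np.arctan2(c[0],-c[1]));print('off',off)
    for o in (0,off,-off):
        psi=yaw-270+o;print(o,psi,L-down(psi).apply([c[0],c[1],0])[:2])
"
```

```text
w2 axis in tool mm [ -3.0178 -99.1786] n 2962 rms mm 1.0285909819973185
off -1.7428757873407055
0 10 [ 0.5502 -0.0916]
-1.7428757873407055 8.257124212659294 [ 0.5472 -0.0922]
1.7428757873407055 11.742875787340706 [ 0.5531 -0.091 ]
```

```bash
python3 -c "
from h import *
plan([.5485,-.092,.165],9,15)"
```

```text
[[-12,-6,-1,0,0,-0.128],[-12,-7,-1,0,0,-0.128],[-11,-9,-1,0,0,-0.128],[-9,-10,-0,-0,0,-0.128],[-8,-11,-1,-0,0,-0.128]]
[[-7,-12,-0,-0,0,-0.127],[-5,-13,-1,-0,0,-0.128],[-3,-13,-0,-0,0,-0.127],[-2,-14,-1,-0,0,-0.128],[-0,-14,-0,-0,0,-0.127]]
[[2,-13,-1,-0,0,-0.128],[3,-13,-0,-0,0.001,-0.127],[5,-13,-1,-0,0,-0.128],[6,-12,-0,-0.001,0,-0.127],[8,-11,-1,-0,0.001,-0.128]]
```

Emit:
jog_arm --pt "-12 -6 -3 0 0 -0.128" --pt "-12 -7 -3 0 0 -0.128" --pt "-11 -9 -3 0 0 -0.128" --pt "-9 -10 -2 0 0 -0.128" --pt "-8 -11 -1 0 0 -0.128"

```text
time: 3.75
ee_pos: [0.4709, -0.2042, 0.1672]
tcp_rot: [0.849, -0.528, -0.002, 0.0]
wrist_force: [0.3, -0.4, -2.4]
opening: 0.0124
```

Emit:
jog_arm --pt "-7 -12 0 0 0 -0.127" --pt "-5 -13 0 0 0 -0.128" --pt "-3 -13 0 0 0 -0.127" --pt "-2 -14 0 0 0 -0.128" --pt "0 -14 0 0 0 -0.127"

```text
time: 4.25
ee_pos: [0.5105, -0.1475, 0.1668]
tcp_rot: [0.972, -0.236, -0.002, -0.0]
wrist_force: [-0.4, 0.9, -2.3]
opening: 0.0123
```

Emit:
jog_arm --pt "2 -13 0 0 0 -0.128" --pt "3 -13 0 0 0 -0.127" --pt "5 -13 0 0 0 -0.128" --pt "6 -12 0 0 0 -0.127" --pt "8 -11 0 0 0 -0.128"

```text
time: 4.75
ee_pos: [0.5482, -0.0918, 0.1668]
tcp_rot: [0.997, 0.081, -0.002, -0.001]
wrist_force: [-0.7, -0.2, -1.3]
opening: 0.0126
```

Emit:
jog_arm --pt "0 0 0 0 0 0" --pt "0 0 0 0 0 0"

```text
time: 4.95
ee_pos: [0.5483, -0.0924, 0.1676]
tcp_rot: [0.997, 0.077, -0.001, -0.0]
wrist_force: [0.1, 0.5, -1.5]
opening: 0.0123
```

```bash
python3 -c "
from h import *
st();shot('w3');c=rim('w3',.094,-.0163);floor('w3',.03,.05)
shot('t3','top')
s=manip.read_state();q=R.from_quat(s['tcp_rot']);print('axis world',s['ee_pos']+q.apply([c[0],c[1],0]))"
```

```text
t 4.95 p [ 0.5483 -0.0924  0.1676] psi 8.89 zax [-0.0027  0.0004 -1.    ] j [-0.3492  0.089   1.926  -0.0006  1.1293 -0.5041] F [ 0.148   0.5353 -1.4732] open 0.012340987216355093
w3 axis in tool mm [  -1.9228 -102.6662] n 2960 rms mm 1.0181889338312784
w3 floor z mm at axis 45.36426209757805 slopes deg [-0.0906 -0.3903] 10855
axis world [0.5307 0.0082 0.1684]
```

View pics/w3.png

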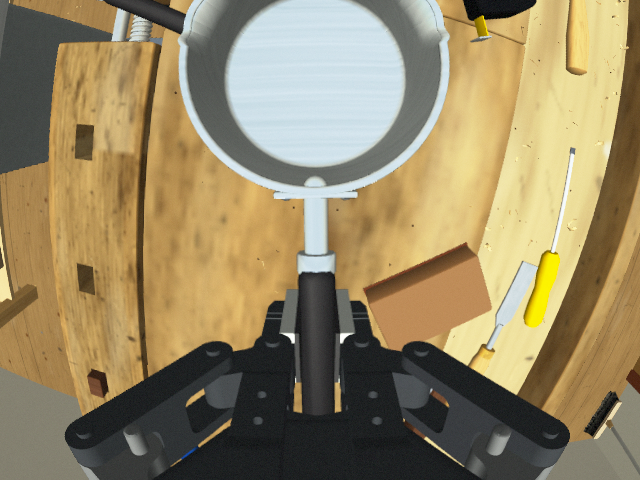

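Emit:
jog_arm --pt "0 0 20 0 0 0" --pt "0 0 20 0 0 0" --pt "0 0 20 0 0 0" --pt "0 0 15 0 0 0" --pt "0 0 10 0 0 0"

```text
time: 5.55
ee_pos: [0.5483, -0.0928, 0.0828]
tcp_rot: [0.997, 0.078, -0.001, -0.0]
wrist_force: [-0.9, 0.4, -2.7]
opening: 0.0122
```

Emit:
jog_arm --pt "0 0 5 0 0 0" --pt "0 0 0 0 0 0"

```text
time: 5.75
ee_pos: [0.5489, -0.0926, 0.0789]
tcp_rot: [0.997, 0.078, -0.0, -0.0]
wrist_force: [-0.4, -0.7, -1.0]
opening: 0.0122
```

```bash
python3 - <<'E'
from h import *
st();shot('w4');shot('s4','side');floor('w4',.03,.05)
a=cv2.imread('pics/w4.png')[:300,120:520];b=cv2.imread('pics/s4.png')[200:320,230:390]
cv2.imwrite('pics/c4.png',np.hstack([a,cv2.resize(b,(400,300),interpolation=2)]))
E
```

```text
t 5.75 p [ 0.5489 -0.0926  0.0789] psi 8.97 zax [-0.0008  0.0003 -1.    ] j [-0.3494  0.2065  1.9761 -0.      0.9598 -0.506 ] F [-0.374  -0.6932 -1.0457] open 0.012242336110094707
w4 floor z mm at axis 45.35444018012345 slopes deg [-0.0437 -0.4176] 10839
```

View pics/c4.png

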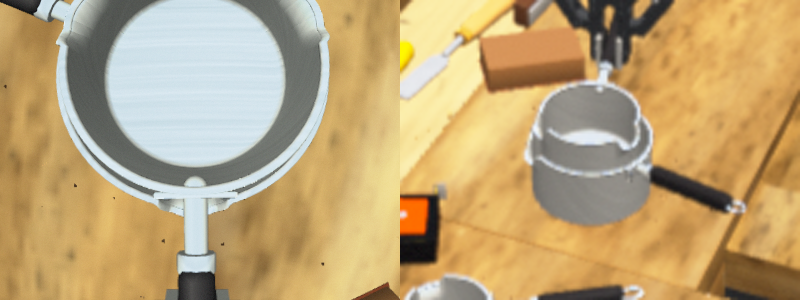

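The wrist crop shows the neck (column 196) centred over the large pot's lip (165–235), and the side crop shows the medium pot entering the large one. Lowering continues.

Emit:
jog_arm --pt "0 0 9 0 0 0" --pt "0 0 8 0 0 0" --pt "0 0 5 0 0 0" --pt "0 0 3 0 0 0" --pt "0 0 0 0 0 0"

```text
time: 6.35
ee_pos: [0.5486, -0.0924, 0.0535]
tcp_rot: [0.997, 0.078, -0.001, -0.0]
wrist_force: [-0.5, -0.0, -2.1]
opening: 0.0124
```

Emit:
jog_arm --pt "0 0 1 0 0 0" --pt "0 0 1 0 0 0" --pt "0 0 0 0 0 0"

```text
time: 6.65
ee_pos: [0.5494, -0.0927, 0.0526]
tcp_rot: [0.997, 0.078, 0.0, 0.0]
wrist_force: [-0.8, 0.4, 0.3]
opening: 0.0124
```

Emit:
jog_arm --pt "0 0 0 0 0 0" --pt "0 0 0 0 0 0" --pt "0 0 0 0 0 0" --pt "0 0 0 0 0 0" --gripper 0.7

```text
time: 7.05
ee_pos: [0.5493, -0.0926, 0.0526]
tcp_rot: [0.997, 0.078, 0.0, 0.0]
wrist_force: [1.0, -0.2, 0.4]
opening: 0.0593
```

Emit:
jog_arm --pt "0 0 -10 0 0 0" --pt "0 0 -25 0 0 0" --pt "0 0 -40 0 0 0" --pt "0 0 -40 0 0 0" --pt "0 0 -10 0 0 0"

```text
time: 7.55
ee_pos: [0.5521, -0.0935, 0.1841]
tcp_rot: [0.997, 0.078, 0.005, 0.002]
wrist_force: [0.7, 0.4, 0.7]
opening: 0.0599
```

Emit:
jog_arm --pt "0 0 0 0 0 0" --pt "0 0 0 0 0 0"

```text
time: 7.75
ee_pos: [0.5484, -0.0923, 0.1764]
tcp_rot: [0.997, 0.078, -0.001, -0.0]
wrist_force: [-0.7, -1.2, -1.0]
opening: 0.0595
```

```bash
python3 - <<'E'
from h import *
st();shot('w5')
P=wcloud('pics/w5.npz')
L=np.array([.530,.0055])
m=np.hypot(P[...,0]-L[0],P[...,1]-L[1])<.032
m&=P[...,2]<.03
S=P[m];A=np.c_[S[:,:2]-L,np.ones(len(S))];k=np.linalg.lstsq(A,S[:,2],rcond=None)[0]
print("floor z",k[2],"slopes deg",np.degrees(k[:2]),len(S))
potw('w5',L,280,.094);
z=P[...,2];r=np.hypot(P[...,0]-L[0],P[...,1]-L[1])
for _ in range(3):
    m=(abs(r-.057)<.007)&(abs(z-.066)<.006)&(P[...,1]>-.045);q=circ(P[m],.05675);L=q.x;r=np.hypot(P[...,0]-L[0],P[...,1]-L[1])
print("large rim",q.x,m.sum(),np.sqrt((q.fun**2).mean()),"z",np.median(z[m]))
E
```

```text
t 7.75 p [ 0.5484 -0.0923  0.1764] psi 8.99 zax [-0.0014  0.0005 -1.    ] j [-0.3493  0.0788  1.9196 -0.      1.1447 -0.5062] F [-0.7459 -1.2202 -0.9512] open 0.05949389385135136
floor z 0.007339731871854896 slopes deg [-0.0068 -0.1234] 4567
w5 c [0.5298 0.011 ] rms 0.0083 5038 rimz 0.0665378559898859 yaw(c->grip mean) 280.1360125594491 yaw(line) 279.4697249353741 grip100 [ 0.5477 -0.0874  0.0769] top z 0.07879010571525326 r 0.07791338650519973 0.15753157497495937 2049
large rim [0.53   0.0074] 2590 0.0018722079451042406 z 0.06659089893617717
```

View pics/w5.png

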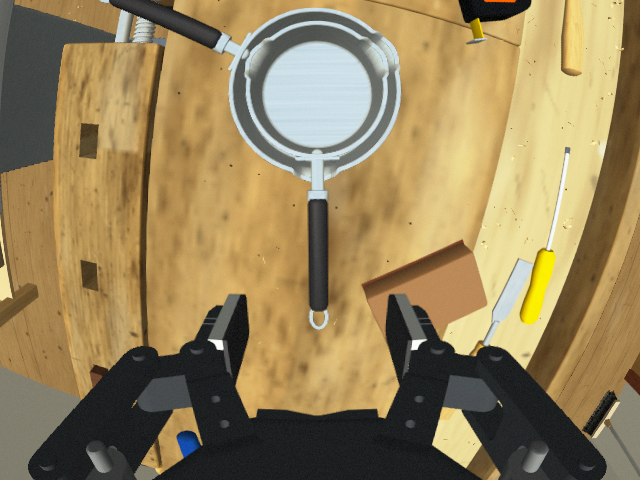

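The wrist view shows the medium pot concentric in the large one, neck down in the lip, floor level at z≈7 mm (expected 6 mm). Next is the small pot.

```bash
python3 - <<'E'
from h import *
P=wcloud('pics/w5.npz');L=np.array([.530,.0065]);z=P[...,2]
for _ in range(4):
    d=P[...,:2]-L;r=np.hypot(d[...,0],d[...,1])
    m=(abs(r-.046)<.005)&(abs(z-.068)<.005)&(d[...,1]>-.03);q=circ(P[m],.04575);L=q.x
print("medium rim",L,m.sum(),np.sqrt((q.fun**2).mean()))
plan([.466,.223,.18],-69,12)
E
```

```text
medium rim [0.5314 0.0083] 1252 0.0012411807576857689
[[-3,-27,-0,0,0,0.113],[-6,-27,-0,0,0,0.113],[-9,-26,-0,0,0,0.114],[-11,-25,-0,0,0,0.113],[-14,-23,-0,0,0,0.114]]
[[-17,-21,-1,0,0,0.113],[-19,-19,-0,0,0,0.114],[-21,-17,-1,0,0.001,0.113],[-23,-15,-1,0,0,0.114],[-24,-12,-0,0.001,0.001,0.113]]
[[-25,-9,-1,0,0,0.114],[-27,-6,-0,0.001,0.001,0.113]]
```

Emit:
jog_arm --pt "-3 -27 0 0 0 0.113" --pt "-6 -27 0 0 0 0.113" --pt "-9 -26 0 0 0 0.114" --pt "-11 -25 0 0 0 0.113" --pt "-14 -23 0 0 0 0.114" --gripper 0.8

```text
time: 8.3
ee_pos: [0.5129, 0.0407, 0.1748]
tcp_rot: [0.979, -0.206, -0.002, 0.0]
wrist_force: [0.4, -0.6, 0.6]
opening: 0.0684
```

Emit:
jog_arm --pt "-17 -21 0 0 0 0.113" --pt "-19 -19 0 0 0 0.114" --pt "-21 -17 0 0 0 0.113" --pt "-23 -15 0 0 0 0.114" --pt "-24 -12 0 0 0 0.113"

```text
time: 8.8
ee_pos: [0.4788, 0.1712, 0.1748]
tcp_rot: [0.882, -0.471, -0.002, 0.001]
wrist_force: [-0.7, 0.2, 0.2]
opening: 0.0685
```

Emit:
jog_arm --pt "-25 -9 0 0 0 0.114" --pt "-27 -6 0 0 0 0.113" --pt "0 0 0 0 0 0" --pt "0 0 0 0 0 0" --pt "0 0 0 0 0 0"

```text
time: 9.3
ee_pos: [0.4665, 0.2221, 0.1761]
tcp_rot: [0.824, -0.566, -0.001, 0.001]
wrist_force: [0.3, -0.3, 1.4]
opening: 0.0683
```

```bash
python3 - <<'E'
from h import *
st();shot('w6')
c=potw('w6',np.array([.559,.259]),201,.072)
E
```

```text
t 9.3 p [0.4665 0.2221 0.1761] psi -68.96 zax [-0.0021 -0.0009 -1.    ] j [ 0.2479 -0.0095  2.0112 -0.0004  1.1421  1.4517] F [ 0.2509 -0.2915  1.4475] open 0.06828579788914475
w6 c [0.56   0.2608] rms 0.0015 922 rimz 0.06458779245657802 yaw(c->grip mean) 202.16649661056897 yaw(line) 201.9879833166225 grip100 [0.4675 0.2231 0.075 ] top z 0.07692338106378846 r 0.07568820624774406 0.14485039383284667 1781
```

Emit:
jog_arm --pt "0 0 30 0 0 -0.008" --pt "-1 -1 30 0 0 -0.008" --pt "0 0 30 0 0 0" --pt "0 0 25 0 0 0" --pt "0 0 14 0 0 0"

```text
time: 9.85
ee_pos: [0.4663, 0.2228, 0.0458]
tcp_rot: [0.828, -0.56, -0.001, 0.002]
wrist_force: [-0.1, -0.2, -0.2]
opening: 0.0684
```

Emit:
jog_arm --pt "0 0 0 0 0 0" --pt "0 0 0 0 0 0" --pt "0 0 0 0 0 0" --pt "0 0 0 0 0 0" --pt "0 0 0 0 0 0" --gripper 0 --squeeze 90

```text
time: 10.35
ee_pos: [0.4688, 0.2245, 0.05]
tcp_rot: [0.829, -0.56, 0.001, -0.001]
wrist_force: [-0.6, -0.8, 3.6]
opening: 0.0124
```

```bash
python3 -c "
from h import *
st()"
```

```text
t 10.35 p [0.4688 0.2245 0.05  ] psi -68.05 zax [ 0.0033  0.0006 -1.    ] j [ 0.2513  0.1765  2.0768 -0.0003  0.8849  1.4392] F [-0.6051 -0.7904  3.5748] open 0.012433571095930874
```

Emit:
jog_arm --pt "0 0 -10 0 0 0" --pt "0 0 -20 0 0 0" --pt "0 0 -30 0 0 0" --pt "0 0 -30 0 0 0" --pt "0 0 -28 0 0 0"

```text
time: 10.85
ee_pos: [0.4668, 0.2241, 0.1677]
tcp_rot: [0.829, -0.56, -0.0, 0.0]
wrist_force: [-0.3, 0.1, -1.7]
opening: 0.0124
```

Emit:
jog_arm --pt "0 0 0 0 0 0" --pt "0 0 0 0 0 0"

```text
time: 11.05
ee_pos: [0.4672, 0.2242, 0.1665]
tcp_rot: [0.829, -0.56, 0.0, -0.0]
wrist_force: [-0.9, 0.6, -2.1]
opening: 0.0121
```

```bash
python3 - <<'E'
from h import *
st();shot('w7');floor('w7',.022,.047);c=rim('w7',.072,-.015)
M=np.array([.5308,.0072])
off=np.degrees(np.arctan2(-c[0],-c[1]));psi=40-270+360-off/2
t=M-down(psi).apply([c[0],c[1],0])[:2];print('off',off,'psi',psi,'tool',t)
# turn the long way (+198 deg) in two halves
psi=round(psi)
a=plan([.53,.15,.175],31,13);plan([t[0],t[1],.175],psi,13,start=a)
E
```

```text
t 11.05 p [0.4672 0.2242 0.1665] psi -68.06 zax [ 0.0002  0.0001 -1.    ] j [0.2514 0.0036 2.017  0.0001 1.1207 1.4392] F [-0.928   0.5535 -2.1208] open 0.012073677283414576
w7 floor z mm at axis 46.66917048394229 slopes deg [ 0.0802 -0.4205] 5777
w7 axis in tool mm [ -1.3832 -97.337 ] n 1651 rms mm 1.095305670869132
off 0.8141425620221351 psi 129.59292871898893 tool [0.6049 0.0703]
[[7,-2,-1,0,0,-0.133],[7,-1,-1,0,0,-0.133],[8,-1,-1,0,0,-0.133],[8,1,-1,0,0,-0.133],[7,1,-1,0,0,-0.133]]
[[7,2,-1,0,0,-0.133],[7,3,-1,0,0,-0.133],[6,4,-1,0,0,-0.133],[6,5,-0,0,0.001,-0.133],[5,6,-0,0,0,-0.133]]
[[4,6,-1,0,0.001,-0.133],[3,7,-0,0,0,-0.133],[1,8,-1,0,0.001,-0.133]]
[[2,8,0,0,0,-0.133],[1,8,0,0,0,-0.133],[-0,8,0,0,0,-0.133],[-2,8,0,0,0,-0.133],[-3,8,0,0,0,-0.133]]
[[-4,8,0,0,0,-0.133],[-5,7,0,0,0,-0.133],[-5,6,0,0,0,-0.133],[-6,6,0,0,0,-0.133],[-7,5,0,0,0,-0.133]]
[[-8,4,0,0,0,-0.133],[-8,2,0,0,0,-0.132],[-8,2,0,0,0,-0.133]]
```

Emit:
jog_arm --pt "7 -2 -1 0 0 -0.133" --pt "7 -1 -1 0 0 -0.133" --pt "8 -1 -1 0 0 -0.133" --pt "8 1 -1 0 0 -0.133" --pt "7 1 -1 0 0 -0.133"

```text
time: 11.6
ee_pos: [0.4903, 0.1949, 0.1686]
tcp_rot: [0.967, -0.256, -0.002, 0.001]
wrist_force: [-0.1, 0.8, -1.4]
opening: 0.0125
```

Emit:
jog_arm --pt "7 2 -1 0 0 -0.133" --pt "7 3 -1 0 0 -0.133" --pt "6 4 -1 0 0 -0.133" --pt "6 5 0 0 0 -0.133" --pt "5 6 0 0 0 -0.133"

```text
time: 12.1
ee_pos: [0.5161, 0.1674, 0.1715]
tcp_rot: [0.997, 0.074, -0.002, 0.0]
wrist_force: [0.0, 1.3, -1.3]
opening: 0.0125
```

Emit:
jog_arm --pt "4 6 -1 0 0 -0.133" --pt "3 7 0 0 0 -0.133" --pt "1 8 -1 0 0 -0.133"

```text
time: 12.4
ee_pos: [0.5298, 0.1492, 0.1734]
tcp_rot: [0.963, 0.27, -0.002, -0.0]
wrist_force: [-0.3, -0.1, -0.8]
opening: 0.0124
```

Emit:
jog_arm --pt "2 8 0 0 0 -0.133" --pt "1 8 0 0 0 -0.133" --pt "0 8 0 0 0 -0.133" --pt "-2 8 0 0 0 -0.133" --pt "-3 8 0 0 0 -0.133"

```text
time: 12.9
ee_pos: [0.5582, 0.1196, 0.1735]
tcp_rot: [0.822, 0.569, -0.002, -0.001]
wrist_force: [-0.2, -0.2, -0.6]
opening: 0.0124
```

Emit:
jog_arm --pt "-4 8 0 0 0 -0.133" --pt "-5 7 0 0 0 -0.133" --pt "-5 6 0 0 0 -0.133" --pt "-6 6 0 0 0 -0.133" --pt "-7 5 0 0 0 -0.133"

```text
time: 13.4
ee_pos: [0.5877, 0.0892, 0.1734]
tcp_rot: [0.591, 0.807, -0.001, -0.002]
wrist_force: [0.0, 0.7, -1.7]
opening: 0.0125
```

Emit:
jog_arm --pt "-8 4 0 0 0 -0.133" --pt "-8 2 0 0 0 -0.132" --pt "-8 2 0 0 0 -0.133" --pt "0 0 0 0 0 0" --pt "0 0 0 0 0 0"

```text
time: 13.9
ee_pos: [0.6051, 0.071, 0.1743]
tcp_rot: [0.424, 0.906, -0.0, -0.002]
wrist_force: [0.0, -0.4, -1.1]
opening: 0.0126
```

```bash
python3 - <<'E'
from h import *
st();shot('w8');floor('w8',.022,.047);c=rim('w8',.072,-.015)
s=manip.read_state();q=R.from_quat(s['tcp_rot']);print('axis world',s['ee_pos']+q.apply([c[0],c[1],0]))
E
```

```text
t 13.9 p [0.6051 0.071  0.1743] psi 129.82 zax [-0.0034  0.0006 -1.    ] j [-0.0498  0.1972  1.7914  0.0005  1.1564 -2.3158] F [ 0.0323 -0.3787 -1.0949] open 0.012596305282324045
w8 floor z mm at axis 46.629106237085104 slopes deg [ 0.1056 -0.4208] 5784
w8 axis in tool mm [  2.9488 -97.0024] n 1651 rms mm 1.0825539420601487
axis world [0.5288 0.0112 0.1749]
```

View pics/w8.png

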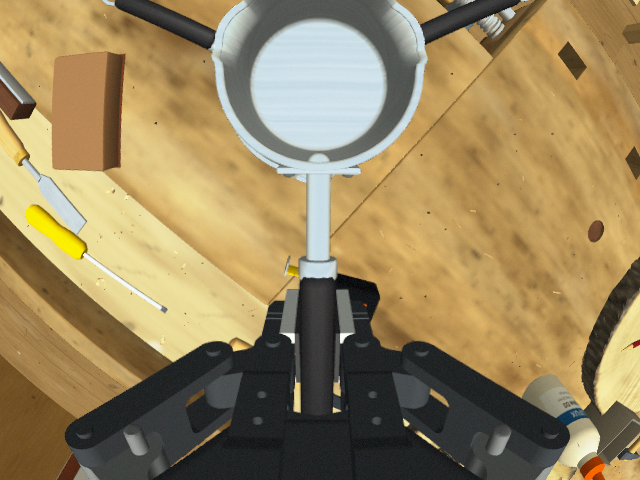

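The view shows the small pot held level over the nested pair. Neck column is 318, and the large pot's lip shows just under it at (300,178). Lowering part-way.

Emit:
jog_arm --pt "0 0 18 0 0 0" --pt "0 0 18 0 0 0" --pt "0 0 10 0 0 0" --pt "0 0 6 0 0 0" --pt "0 0 5 0 0 0"

```text
time: 14.45
ee_pos: [0.6061, 0.071, 0.119]
tcp_rot: [0.423, 0.906, 0.0, -0.0]
wrist_force: [-0.5, 0.4, -1.9]
opening: 0.0121
```

Emit:
jog_arm --pt "0 0 5 0 0 0" --pt "0 0 5 0 0 0" --pt "0 0 0 0 0 0"

```text
time: 14.75
ee_pos: [0.6058, 0.0708, 0.1088]
tcp_rot: [0.423, 0.906, -0.0, -0.0]
wrist_force: [-0.1, 0.5, -1.6]
opening: 0.0124
```

```bash
python3 - <<'E'
from h import *
st();shot('w9');shot('s9','side')
a=cv2.imread('pics/w9.png')[:300,120:520];b=cv2.imread('pics/s9.png')[200:320,230:390]
cv2.imwrite('pics/c9.png',np.hstack([a,cv2.resize(b,(400,300),interpolation=2)]))
E
```

```text
t 14.75 p [0.6058 0.0708 0.1088] psi 129.99 zax [-0.0009  0.0001 -1.    ] j [-0.0498  0.2726  1.8316  0.      1.0383 -2.3186] F [-0.1104  0.4735 -1.6001] open 0.01243736104886457
```

View pics/c9.png

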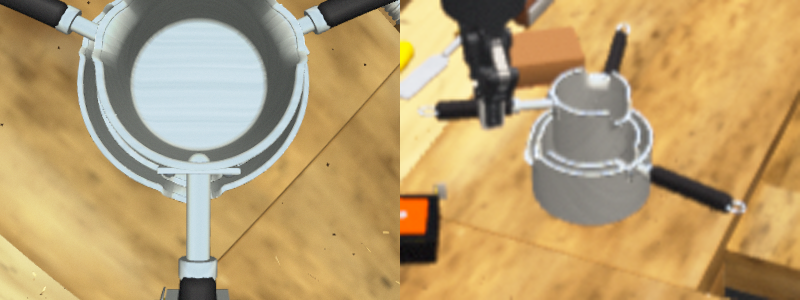

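```bash
python3 - <<'E'
from h import *
P=wcloud('pics/w9.npz');z=P[...,2]
for nm,D,zz in(("large",.116,.066),("medium",.094,.068),("small",.072,.1088-.0497+.064)):
    L=np.array([.530,.0065])
    for _ in range(5):
        d=P[...,:2]-L;r=np.hypot(d[...,0],d[...,1]);th=np.degrees(np.arctan2(d[...,1],d[...,0]))
        k=(abs((th-40+180)%360-180)>20)&(abs((th-160+180)%360-180)>20)&(abs((th-280+180)%360-180)>20)
        m=(abs(r-D/2+.001)<.005)&(abs(z-zz)<.004)&k
        q=circ(P[m],D/2-.00125);L=q.x
    s=np.linalg.svd(q.jac)[1]
    print(nm,L,m.sum(),np.sqrt((q.fun**2).mean()),"cond",s[0]/s[1],"span",np.percentile(th[m],[2,98]))
E
```

```text
large [0.5302 0.0074] 2058 0.0009760210781168771 cond 1.4348959420465037 span [-56.9094 134.6358]
medium [0.5317 0.0076] 540 0.0009530482368489103 cond 3.305935923381585 span [-40.3597  18.8042]
small [0.5296 0.0108] 2598 0.0012191979784640509 cond 1.3941778090294379 span [-55.8655 135.3823]
```

Emit:
jog_arm --pt "-3 -1 0 0 0 0" --pt "0 0 8 0 0 0" --pt "0 0 10 0 0 0" --pt "0 0 8 0 0 0" --pt "0 0 0 0 0 0"

```text
time: 15.35
ee_pos: [0.6056, 0.0679, 0.0808]
tcp_rot: [0.423, 0.906, -0.001, -0.002]
wrist_force: [-1.1, 0.3, -2.1]
opening: 0.0126
```

```bash
python3 - <<'E'
from h import *
st();shot('w10')
cv2.imwrite('pics/c10.png',cv2.resize(cv2.imread('pics/w10.png')[:300,170:470],(600,600)))
E
```

```text
t 15.35 p [0.6056 0.0679 0.0808] psi 129.99 zax [-0.0044  0.0003 -1.    ] j [-0.0546  0.3104  1.8427  0.0001  0.993  -2.3235] F [-1.0579  0.3119 -2.0743] open 0.012563444133384635
```

View pics/c10.png

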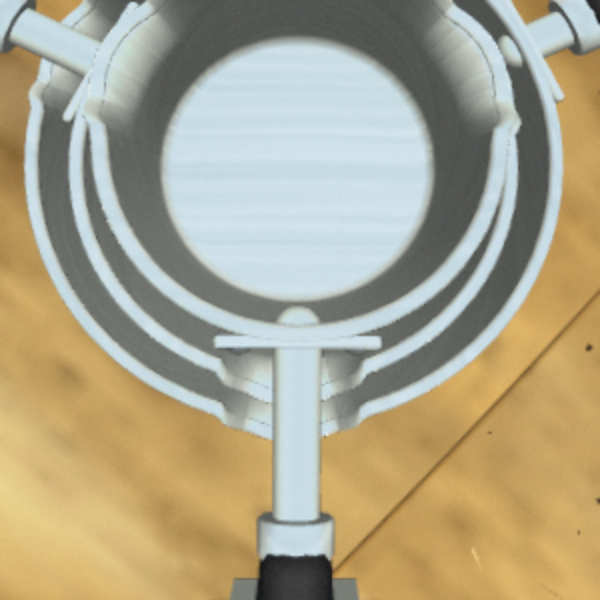

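The neck (column 296) is centred over both lips (medium 220–365, large 222–365). Lowering home.

Emit:
jog_arm --pt "0 0 9 0 0 0" --pt "0 0 7 0 0 0" --pt "0 0 4 0 0 0" --pt "0 0 2 0 0 0" --pt "0 0 0 0 0 0"

```text
time: 15.9
ee_pos: [0.607, 0.0681, 0.0608]
tcp_rot: [0.423, 0.906, 0.0, -0.0]
wrist_force: [0.2, 0.2, -2.1]
opening: 0.0119
```

Emit:
jog_arm --pt "0 0 1 0 0 0" --pt "0 0 0 0 0 0"

```text
time: 16.1
ee_pos: [0.6074, 0.068, 0.0605]
tcp_rot: [0.423, 0.906, 0.0, 0.0]
wrist_force: [-1.1, 0.5, -1.9]
opening: 0.0121
```

Emit:
jog_arm --pt "0 0 2 0 0 0" --pt "0 0 1 0 0 0" --pt "0 0 0 0 0 0"

```text
time: 16.4
ee_pos: [0.6072, 0.0677, 0.0572]
tcp_rot: [0.422, 0.906, -0.0, 0.0]
wrist_force: [-0.5, -0.5, -2.1]
opening: 0.0122
```

Emit:
jog_arm --pt "0 0 1 0 0 0" --pt "0 0 0 0 0 0"

```text
time: 16.6
ee_pos: [0.6076, 0.0678, 0.0567]
tcp_rot: [0.423, 0.906, 0.0, 0.0]
wrist_force: [0.5, -0.1, 0.0]
opening: 0.0126
```

Contact at the expected height (0.0567 m, predicted 0.056 m). Releasing.

Emit:
jog_arm --pt "0 0 0.5 0 0 0" --pt "0 0 0 0 0 0"

```text
time: 16.8
ee_pos: [0.6077, 0.0679, 0.0564]
tcp_rot: [0.423, 0.906, 0.0, 0.0]
wrist_force: [0.9, 1.0, -0.1]
opening: 0.0123
```

Emit:
jog_arm --pt "0 0 0 0 0 0" --pt "0 0 0 0 0 0" --pt "0 0 0 0 0 0" --pt "0 0 0 0 0 0" --gripper 0.7

```text
time: 17.2
ee_pos: [0.6072, 0.0678, 0.0557]
tcp_rot: [0.423, 0.906, -0.0, -0.0]
wrist_force: [0.2, -0.2, -0.8]
opening: 0.0598
```

Emit:
jog_arm --pt "0 0 -10 0 0 0" --pt "0 0 -25 0 0 0" --pt "0 0 -40 0 0 0" --pt "0 0 -40 0 0 0" --pt "0 0 -15 0 0 0"

```text
time: 17.7
ee_pos: [0.6099, 0.0678, 0.1921]
tcp_rot: [0.423, 0.906, 0.002, 0.004]
wrist_force: [-0.1, -0.4, -0.0]
opening: 0.0599
```

Emit:
jog_arm --pt "0 0 0 0 0 0" --pt "0 0 0 0 0 0" --pt "0 0 0 0 0 0"

```text
time: 18.0
ee_pos: [0.6057, 0.0679, 0.183]
tcp_rot: [0.423, 0.906, -0.001, -0.002]
wrist_force: [-0.3, 0.1, 0.3]
opening: 0.0597
```

```bash
python3 - <<'E'
from h import *
st();shot('w11');shot('s11','side')
P=wcloud('pics/w11.npz');z=P[...,2]
L=np.array([.5305,.0075]);r=np.hypot(P[...,0]-L[0],P[...,1]-L[1])
S=P[(r<.022)&(z<.035)];A=np.c_[S[:,:2]-L,np.ones(len(S))];k=np.linalg.lstsq(A,S[:,2],rcond=None)[0]
print("small floor z",k[2],"slopes deg",np.degrees(k[:2]),len(S))
for nm,D,zz in(("large",.116,.066),("medium",.094,.068),("small",.072,.070)):
    L=np.array([.5305,.0075])
    for _ in range(5):
        d=P[...,:2]-L;r=np.hypot(d[...,0],d[...,1]);th=np.degrees(np.arctan2(d[...,1],d[...,0]))
        kk=(abs((th-40+180)%360-180)>20)&(abs((th-160+180)%360-180)>20)&(abs((th-280+180)%360-180)>20)
        m=(abs(r-D/2+.001)<.004)&(abs(z-zz)<.006)&kk
        q=circ(P[m],D/2-.00125);L=q.x
    A=np.c_[P[m][:,:2]-L,np.ones(m.sum())];kr=np.linalg.lstsq(A,z[m],rcond=None)[0]
    print(nm,L,m.sum(),"rms",np.sqrt((q.fun**2).mean()),"rim z",kr[2],"slope deg",np.degrees(kr[:2]))
a=cv2.imread('pics/w11.png')[:400,120:520];b=cv2.imread('pics/s11.png')[200:320,240:360]
cv2.imwrite('pics/c11.png',np.hstack([a,cv2.resize(b,(400,400),interpolation=2)]))
E
```

```text
t 18.0 p [0.6057 0.0679 0.183 ] psi 130.0 zax [-0.0049  0.0003 -1.    ] j [-0.0546  0.1898  1.7832 -0.      1.1734 -2.3236] F [-0.2598  0.0896  0.3009] open 0.05971558111384919
small floor z 0.01036443186031433 slopes deg [-0.0416 -0.025 ] 2121
large [0.5303 0.0074] 1764 rms 0.0009695648238042377 rim z 0.06628724288765214 slope deg [0.2776 0.1908]
medium [0.5315 0.0082] 1397 rms 0.0009766321324464692 rim z 0.06858704543731697 slope deg [0.3745 0.356 ]
small [0.5312 0.0076] 1077 rms 0.0012294514043170721 rim z 0.07047794217482285 slope deg [0.4651 0.4765]
```

View pics/c11.png

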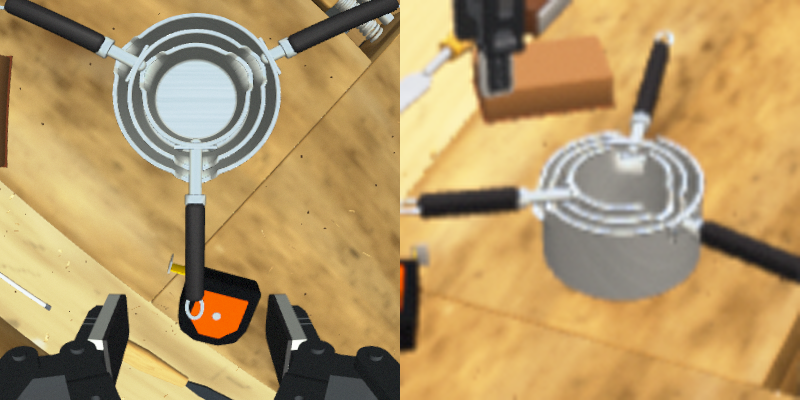

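All three are nested, level and concentric, with the handles three ways. The rims measure 66.3, 68.6 and 70.5 mm against 66, 68 and 70 expected, and the gripper is clear. Handing in.

```bash
python3 -c "
from station import manip
print(manip.sign_off())"
```

```text
the job is handed in; nothing more can be done
None
```

The three pots are nested, and I handed the job in after about 18 s of robot time; the station gives no verdict. I gripped the medium pot by its handle and lowered it into the large one with its neck in the lip at about yaw 280°. The small pot then went into the medium one at about yaw 40°, with the large pot's handle at 160°.

What the last wrist-camera checks showed:

| Check | Measured | Expected |
|---|---|---|
| Rim heights, large / medium / small | 66.3 / 68.6 / 70.5 mm | 66 / 68 / 70 mm |
| Small pot's floor height | 10.4 mm | 9 mm |
| Small pot's floor slope | under 0.1° | under 2.5° |
| Rim slopes | 0.2–0.5° | under 2.5° |
| Axes apart, any two pots | within 1.5 mm | under 12 mm |

- **Large pot:** it stands within about 2 mm of its measured start.
- **Gripper:** open and about 13 cm above its release height.
- **Tape, sander, pliers:** the robot never went near touching them. The tape and sander look undisturbed in the last pictures, but I did not measure any of the three again.

**Disagreements:**
- Fits of the held pots' rims scattered by 3–4 mm between pictures. I settled this with closer views, and shifted the small pot 3 mm before its last descent.
- The small pot touched down at a tool height of 56.7 mm, against 56 mm predicted.

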